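Hang the tea strainer basket on the spring-lift hook

TASK

Hang the round tea strainer basket up to drain: take the spring-lift arm by its knob, pull its hook down, bring the hook under the wire handle of the round basket, and let the spring carry basket and hook back up, so that the basket hangs clear of the tray. Leave the square sachet caddy standing where it is, and let go of everything at the end.

Things in the scene. Friction and masses are not known exactly. Their poses are not given: they have to be found in the camera images.
- hook: Steel J hook of 8 mm wire under the arm's end. Origin: seat of a hung wire's axis; at rest 200 mm above the counter, pulls down at most 110. +x: along arm to post, z up. Bend open upward, lowest point 12 mm under the seat; free tip on +y side, outer edge y +30, top 22 above seat. Shank and arm at y -22; post's axis at x +320, y -22. Arm 20 mm wide, its underside 79 and upper side 91 above seat.
- knob (a point): Middle of the black upright round knob, 28 mm diameter, 45 tall, on the arm's end, rigid with the hook: 22 mm to the -y side of the seat, 113.5 above it; same axes. Arm, knob and hook swing as one about the fixed 0.38 m tall post (slight friction, stays where left) and slide straight down it. Spring: pulls up about 6 N at the top, 8 N at the bottom, plus 20 N per m/s; let go, it rises by itself.
- basket: Round steel strainer basket, loose, 0.3 kg, 90 mm across the rim, 60 tall, with a rigid wire handle over it. Origin: centre of its underside. The handle's level top bar, 8 mm thick, runs along the basket's x through the middle, axis 139 mm above the origin, 74 mm free between its uprights. Stands on the tray under the circle the hook sweeps, bar roughly along the arm, on either side of the caddy.
- caddy: Square steel sachet caddy with paper sachets, loose, 0.4 kg, 84 x 76 x 60 mm, with the same wire handle as the basket (bar along its x, axis 139 mm above the origin). Origin: centre of its underside. Stands on the tray beside the basket; to be left alone. The blue tray is part of the stand: 290 x 368 mm, floor 6 mm and rim 14 mm above the counter.

How it is judged:
On the way:
1. the hook is pulled down to the level of the basket's handle while the basket stands on the tray (height (world z) of hook below 0.13 m and height (world z) of basket below 0.02 m), for 0.1 s.
At the end, for the whole second after the job is handed in: The round basket hangs by its wire handle in the bend of the hook, at most 0.4 rad off upright and nearly still (under 60 mm/s), its underside more than 30 mm above the counter; the hook has gone back up (seat above 175 mm); the caddy stands upright within 40 mm of where it was (height (world z) of hook above 0.175 m and height (world z) of basket above 0.03 m and x of basket in the frame of hook between -0.045 and 0.045 m and y of basket in the frame of hook between -0.04 and 0.04 m and z of basket in the frame of hook between -0.154 and -0.12 m and angle between basket's own z axis and vertical below 0.4 rad and linear speed of basket below 0.06 m/s and linear speed of hook below 0.03 m/s and distance of caddy from where it was at the start of the episode below 0.04 m and angle between caddy's own z axis and vertical below 0.15 rad); the robot touches nothing.
It fails at once if the caddy is lifted, tipped or pushed more than 60 mm away (distance of caddy from where it was at the start of the episode above 0.06 m or angle between caddy's own z axis and vertical above 0.4 rad).
It also fails if it takes over 48 s, if anything falls off the work surface, if the arm or the gripper's body presses on something with over 40 N, if the wrist force passes 120 N, or if a joint passes its speed limit or range.

ROBOT

A 6-joint arm with a two-finger parallel gripper is mounted at the origin on the work surface. World frame = base frame: x ahead of the robot, y to its left, z up, the work surface at z = 0. Lengths are in m, angles in rad, forces in N, time in s.
With the tool pointing down it reaches from about 0.35 to 0.85 m from the base axis. Payload 8.1 kg.
Tool frame: the origin (TCP) lies at the very end of the fingers, on their centre line; the grasp point (between the pads) lies 19 mm behind it; z points along the fingers, y is the direction in which the jaws open and shut (so a half turn about z gives the same grasp; the last joint's range is limited). The gripper opens to 93 mm and grips with 3 to 60 N. Pads are 15 mm wide; open, the fingers measure 128 mm over their backs; the gripper's body (75 mm by 188 mm) begins 65 mm behind the grasp point.
Start: joints at [1.136, 0.13, 1.488, -0, 1.523, -0.085], TCP at [0.206, 0.564, 0.219] pointing down, gripper open.
Joint ranges: [-2.96, 2.96], [-0.89, 2.26], [0.02, 2.5], [-1.34, 4.48], [0, 2.73], [-2.66, 2.66]. Speed limits (rad/s): [2.39, 2.39, 2.79, 3.14, 3.14, 3.14].

INTERFACE

Orientations are given as a rotation vector (axis times angle).
In Python, from plant import robot gives the robot as it stands.
- The arm moves only by the shell command python3 -m pendant 'ROWS' [OPENING] [FORCE]. ROWS is JSON, a list of rows, each an object with "delta_pos": the shift along the tool's x, y, z in m, a list of three; "spin": the turn about the tool's z in rad. In form: [{"delta_pos": [dx, dy, dz], "spin": spin}, ...]. A call has 1 to 10 rows; each row is the pose to reach, as a shift and turn from the pose measured when the call began, along the tool's axes at that moment; what a row does not reach only later rows make up. A row lasts 1/10 s, in which the tool goes at most 50 mm and 8.59 degrees, less where a joint would pass 70% of its speed; a pose out of reach is approached as far as the arm can. A call with a gripper value outside its range is refused whole. OPENING is the closure, from -1 (fully open) to 1 (shut), set as the call begins (- or left out, the last holds). The fingers move at their own pace and stop on an object; FORCE is the grip in N (left out, the last holds). Time passes only in rows, so rows that repeat a pose let the fingers close. It gives the time, the measured TCP pose, the force and the opening at its end, in the units of the state.
- robot.read_state(): the state, without advancing time (a new reading comes with each control period).
- robot.read_camera(name): name is "scene" or "top" or "wrist"; returns a dict with "color" (480x640x3 uint8, blue, green, red), "camera_matrix" (3x3 intrinsics, pixels), "R" (3x3) and "t" (3): a world point X has camera coordinates R X + t. Camera axes: x right, y down, z forward; pixel columns grow to the right and rows downward; lengths in m; the calibration is good to about 2 mm. A picture is of the moment at which its call begins. There is no depth.
- robot.close_job(): hands the job in, once; it reports no verdict.
Trained networks look in the newest picture that a camera, given by its name, has taken for a name from the list of things; names that differ only in an ending like _2 or _b are one class to them, and where a whole thing is asked for, a point or a joint stands for the part that bears it (a point fixed in the world has none). Each returns a list of dicts, best first, with "score" (0 to 1); they miss things now and then, are a little off and sometimes report something else, mostly with a low value. They report only what shows in the picture. A call takes as long as a camera call.
- robot.outline_of(camera, label): "mask" (480x640 bool, what is visible of it).
- robot.mark_of(camera, label): "location" ([x, y, z] in m, in the coordinates of the camera as it stood for that picture, good to about 4 mm: a listed point, or the origin of a listed thing).
The state is a dict: "t": time; "q": joint angles; "dq": joint speeds; "joint_torque": joint torques, N m; "tool_pos": TCP position; "orientation": TCP orientation; "force": force on the tool from outside, world axes, zero at the start; "wrist_torque": the same for the moment, N m; "opening": finger opening in m.
Only numpy, scipy, OpenCV 4.12 (cv2) and the standard library are available. Lean on these libraries where they do the work, as an engineer would, in place of code of your own. Each camera call takes 0.05 s, during which the arm holds its last target.

## Working session

There is one attempt and no reset: what is moved stays moved. The work goes in short steps, Python scripts to look and compute and a shell command to move; the robot and the scene stay as the last step left them, time stands still between calls to the robot, and variables do not carry over. Pictures are saved under pics/ and viewed, and the job is handed in when it is done.

```bash
mkdir -p pics; ls; cat > h.py <<'E'
import numpy as np, cv2
from plant import robot
from scipy.spatial.transform import Rotation as Ro
def look(cam,name,labels=()):
    p=robot.read_camera(cam); im=p["color"].copy(); out={}
    R=np.array(p["R"]);t=np.array(p["t"])
    for l in labels:
        for m in robot.mark_of(cam,l)[:2]:
            c=np.array(m["location"]); w=R.T@(c-t); out.setdefault(l,w)
            u=p["camera_matrix"]@c; u=u[:2]/u[2]
            print(cam,l,round(m["score"],2),w.round(4),u.round(0))
            cv2.circle(im,tuple(int(a) for a in u),4,(0,0,255),1)
    cv2.imwrite("pics/%s.png"%name,im); return p,out
def totool(d):
    s=robot.read_state(); return Ro.from_rotvec(s["orientation"]).inv().apply(d)
E
python3 - <<'E'
from h import *
for c in ("scene","top"): look(c,c+"0",("hook","knob","basket","caddy"))
s=robot.read_state(); print(s["t"],s["tool_pos"],s["opening"]); print(Ro.from_rotvec(s["orientation"]).as_matrix().round(3))
E
```

```text
pics
scene hook 0.69 [0.5362 0.0191 0.0044] [294. 299.]
scene hook 0.62 [ 0.5584 -0.2539  0.1987] [175. 153.]
scene knob 0.8 [ 0.5678 -0.2713  0.3112] [142.  98.]
scene basket 0.93 [0.5372 0.0208 0.0042] [294. 300.]
scene caddy 0.86 [ 0.5196 -0.1443  0.0031] [247. 240.]
top hook 0.73 [ 0.561  -0.2527  0.1975] [524. 198.]
top knob 0.68 [ 0.5648 -0.269   0.3138] [573. 170.]
top basket 0.93 [0.532  0.0255 0.0047] [346. 244.]
top caddy 0.95 [ 0.5177 -0.1466  0.0034] [432. 249.]
0.5 [0.20558339 0.56366125 0.2185988 ] 0.09289123727068734
[[-0.939  0.343 -0.   ]
 [ 0.343  0.939 -0.   ]
 [ 0.    -0.    -1.   ]]
```

View pics/scene0.png

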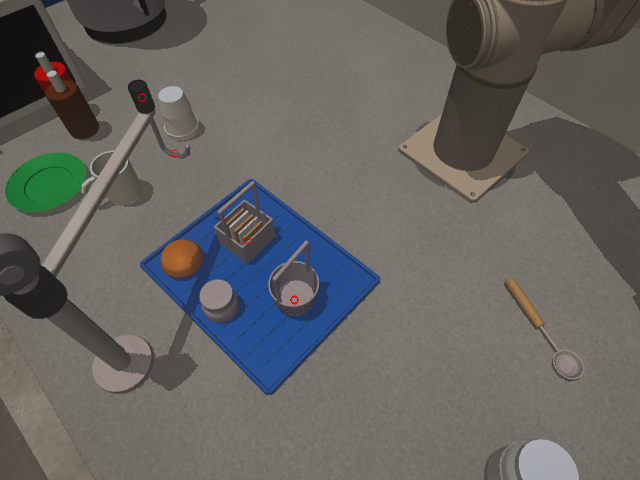

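View pics/top0.png

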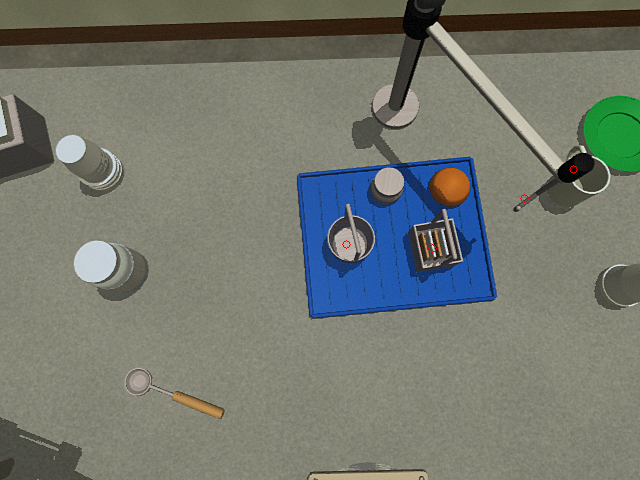

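The hook sits at the right of the top view near (524,198), with the knob at (573,170). The basket is at (350,240) with its bar running from (349,207) to (358,257). The caddy is between them at (437,245), and the post base is at (396,106). Next I'll back-project the post and both bars.

```bash
cat >> h.py <<'E'
def back(p,uv,z):
    R=np.array(p["R"]);t=np.array(p["t"]);K=np.array(p["camera_matrix"])
    d=R.T@np.linalg.solve(K,[uv[0],uv[1],1.0]); c=-R.T@t
    return c+d*(z-c[2])/d[2]
E
python3 - <<'E'
from h import *
p,_=look("top","top1")
print("cam",(-np.array(p["R"]).T@p["t"]).round(3))
im=p["color"]
print("base",back(p,(396,106),0.0))
print("bar",back(p,(349,207),.145),back(p,(358,257),.145))
c=im[190:275,315:470]; cv2.imwrite("pics/crop1.png",cv2.resize(c,None,fx=5,fy=5,interpolation=cv2.INTER_CUBIC))
c=im[80:240,360:610]; cv2.imwrite("pics/crop2.png",cv2.resize(c,None,fx=3,fy=3,interpolation=cv2.INTER_CUBIC))
q,_=look("scene","scene1")
print("base s",back(q,(123,363),0.0))
c=q["color"][170:330,200:340]; cv2.imwrite("pics/crop3.png",cv2.resize(c,None,fx=3.7,fy=3.7,interpolation=cv2.INTER_CUBIC))
E
```

```text
cam [0.361 0.063 0.88 ]
base [ 0.83403801 -0.09272102  0.        ]
bar [0.56962943 0.02454193 0.145     ] [0.48190598 0.01258967 0.145     ]
base s [ 0.83221767 -0.09355912  0.        ]
```

View pics/crop1.png

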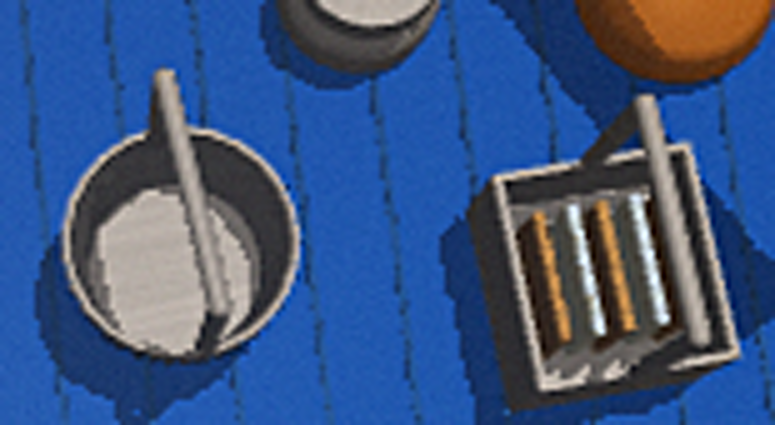

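View pics/crop2.png

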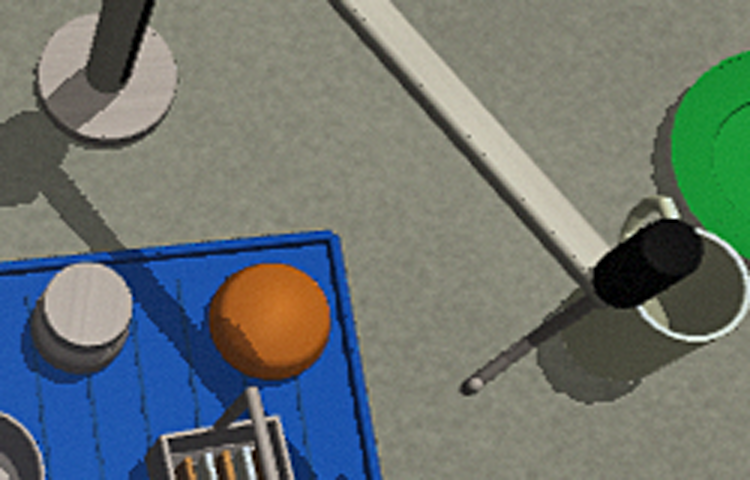

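View pics/crop3.png

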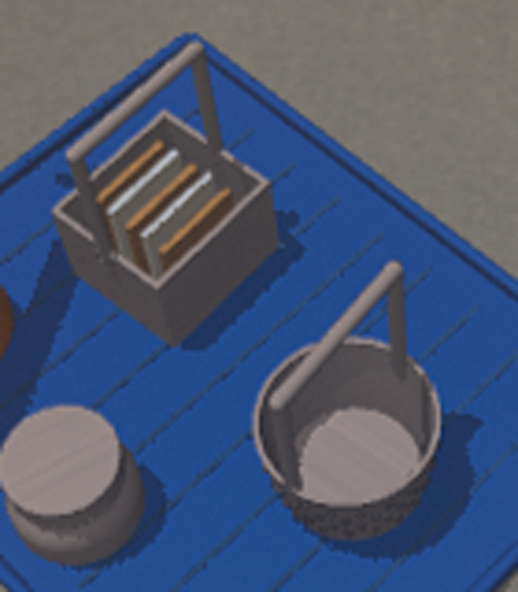

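```bash
python3 - <<'E'
from h import *
p,_=look("top","t2"); q,_=look("scene","s2")
Bs=[]
for P,a,b in ((p,(347.6,206),(359,251.6)),(q,(306.8,242.4),(275.7,278.1))):
    A=back(P,a,.145)[:2];B=back(P,b,.145)[:2]
    print(A,B,(A+B)/2,np.linalg.norm(A-B), np.degrees(np.arctan2(*(A-B)[::-1]))%180)
post=np.array([.833,-.093])
knob=np.array([.566,-.270])
d=post-knob; r=np.hypot(*d); ex=d/r; ey=np.array([-ex[1],ex[0]])
print("r",r,"ang",np.degrees(np.arctan2(d[1],d[0])),"seat",knob+.022*ey)
def pose(th):
    ex=np.array([np.cos(th),np.sin(th)]);ey=np.array([-ex[1],ex[0]])
    k=post-.32*ex; return k,k+.022*ey
for a in range(34,-40,-5): k,s=pose(np.radians(a)); print(a,k.round(3),s.round(3))
E
```

```text
[0.57148804 0.02688878] [0.49109341 0.01052855] [0.53129072 0.01870867] 0.08204239412676043 11.502573542986024
[0.49205376 0.01086391] [0.57185364 0.02678751] [0.5319537  0.01882571] 0.08137310015326069 11.284811984286392
r 0.32034044390304517 ang 33.5412476541228 seat [ 0.55384418 -0.25166326]
34 [ 0.568 -0.272] [ 0.555 -0.254]
29 [ 0.553 -0.248] [ 0.542 -0.229]
24 [ 0.541 -0.223] [ 0.532 -0.203]
19 [ 0.53  -0.197] [ 0.523 -0.176]
14 [ 0.523 -0.17 ] [ 0.517 -0.149]
9 [ 0.517 -0.143] [ 0.513 -0.121]
4 [ 0.514 -0.115] [ 0.512 -0.093]
-1 [ 0.513 -0.087] [ 0.513 -0.065]
-6 [ 0.515 -0.06 ] [ 0.517 -0.038]
-11 [ 0.519 -0.032] [ 0.523 -0.01 ]
-16 [ 0.525 -0.005] [0.531 0.016]
-21 [0.534 0.022] [0.542 0.042]
-26 [0.545 0.047] [0.555 0.067]
-31 [0.559 0.072] [0.57  0.091]
-36 [0.574 0.095] [0.587 0.113]
```

```bash
R='{"delta_pos":[-0.36,-0.362,-0.165],"spin":-0.9}'; python3 -m pendant '[{"delta_pos":[-0.02,-0.02,-0.045],"spin":-0.05},{"delta_pos":[-0.05,-0.05,-0.08],"spin":-0.1},{"delta_pos":[-0.08,-0.08,-0.11],"spin":-0.2},{"delta_pos":[-0.12,-0.12,-0.13],"spin":-0.3},{"delta_pos":[-0.15,-0.15,-0.15],"spin":-0.4},{"delta_pos":[-0.18,-0.18,-0.16],"spin":-0.5},{"delta_pos":[-0.21,-0.21,-0.165],"spin":-0.6},{"delta_pos":[-0.24,-0.24,-0.165],"spin":-0.7},{"delta_pos":[-0.27,-0.27,-0.165],"spin":-0.8},{"delta_pos":[-0.30,-0.30,-0.165],"spin":-0.93}]' -1
cat > st.py <<'E'
from h import *
import sys
def rep(x,y,z,jaw):
    s=robot.read_state(); M=Ro.from_rotvec(s["orientation"]).as_matrix()
    yaw=np.degrees(np.arctan2(M[1,1],M[0,1]))
    d=M.T@(np.array([x,y,z])-s["tool_pos"]); dy=(jaw-yaw+90)%180-90
    print("t",round(s["t"],2),"pos",np.round(s["tool_pos"],4),"jaw",round(yaw,1),"tilt",M[2,2].round(4),"F",np.round(s["force"],1),"open",round(s["opening"],4),"q6",round(s["q"][5],2))
    print("delta",d.round(4),"spin",round(-np.radians(dy),3))
rep(*map(float,sys.argv[1:5]))
E
python3 st.py .566 -.270 .385 123.5
```

```text
t: 1.7
tool_pos: [0.3844, 0.179, 0.3841]
orientation: [-0.895, 3.01, 0.0]
force: [1.3, -0.0, 0.3]
opening: 0.093
t 1.7 pos [0.3844 0.179  0.3841] jaw 123.1 tilt -1.0 F [ 1.3 -0.   0.3] open 0.093 q6 -1.83
delta [ 0.0934 -0.4753 -0.0008] spin -0.006
```

```bash
python3 -m pendant '[{"delta_pos":[0.01,-0.05,0],"spin":0.05},{"delta_pos":[0.02,-0.10,0],"spin":0.1},{"delta_pos":[0.03,-0.145,0],"spin":0.15},{"delta_pos":[0.04,-0.19,0],"spin":0.2},{"delta_pos":[0.05,-0.235,0],"spin":0.25},{"delta_pos":[0.06,-0.28,0],"spin":0.3},{"delta_pos":[0.065,-0.32,0],"spin":0.35},{"delta_pos":[0.075,-0.36,0],"spin":0.4},{"delta_pos":[0.08,-0.39,0],"spin":0.4},{"delta_pos":[0.082,-0.42,0],"spin":0.4}]'
python3 st.py .566 -.270 .385 100
python3 - <<'E'
from h import *
look("wrist","w1",("knob","hook","basket"))
look("top","t3",("knob",))
look("scene","s3",("knob",))
E
```

```text
t: 2.7
tool_pos: [0.5454, -0.2194, 0.3841]
orientation: [-0.278, 3.128, 0.0]
force: [-0.0, 0.2, -0.6]
opening: 0.0931
t 2.7 pos [ 0.5454 -0.2194  0.3841] jaw 100.1 tilt -1.0 F [-0.   0.2 -0.6] open 0.0931 q6 -2.22
delta [-0.0113 -0.0534 -0.0009] spin 0.003
wrist knob 0.69 [ 0.5691 -0.2709  0.3111] [226. 271.]
wrist hook 0.94 [ 0.5528 -0.2526  0.1952] [279. 212.]
wrist basket 0.91 [0.5337 0.0184 0.0064] [502. 205.]
wrist basket 0.33 [ 0.5527 -0.2527  0.1977] [279. 212.]
top knob 0.82 [ 0.5665 -0.2715  0.3133] [575. 168.]
scene knob 0.95 [ 0.5692 -0.2747  0.3113] [141.  97.]
```

View pics/w1.png

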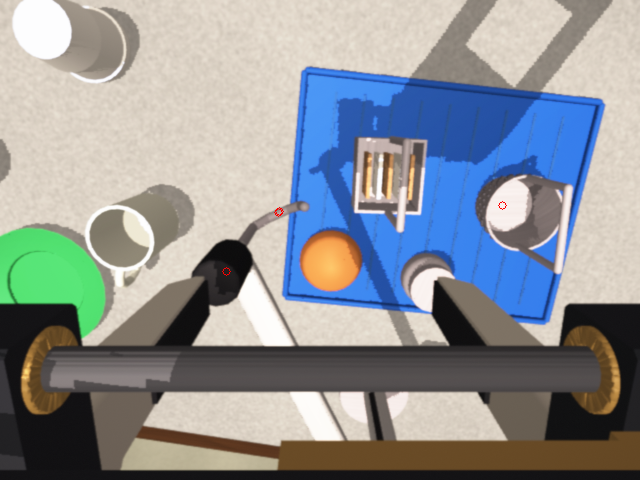

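The wrist view shows the knob at (226,271) below the left finger. All three cameras agree on about (0.568, -0.272, 0.312).

```bash
python3 -m pendant '[{"delta_pos":[-0.007,-0.028,0],"spin":0},{"delta_pos":[-0.013,-0.056,0],"spin":0},{"delta_pos":[-0.013,-0.056,0],"spin":0},{"delta_pos":[-0.013,-0.056,0.02],"spin":0},{"delta_pos":[-0.013,-0.056,0.045],"spin":0},{"delta_pos":[-0.013,-0.056,0.07],"spin":0},{"delta_pos":[-0.013,-0.056,0.085],"spin":0},{"delta_pos":[-0.013,-0.056,0.085],"spin":0}]'
python3 st.py .568 -.272 .2985 100
python3 - <<'E'
from h import *
look("wrist","w2")
look("top","t4")
E
```

```text
t: 3.9
tool_pos: [0.5671, -0.2678, 0.2974]
orientation: [0.283, -3.128, -0.004]
force: [-0.6, -0.5, 0.7]
opening: 0.0931
t 3.9 pos [ 0.5671 -0.2678  0.2974] jaw 100.3 tilt -1.0 F [-0.6 -0.5  0.7] open 0.0931 q6 -2.27
delta [-0.0002 -0.0043 -0.0011] spin 0.006
```

View pics/w2.png

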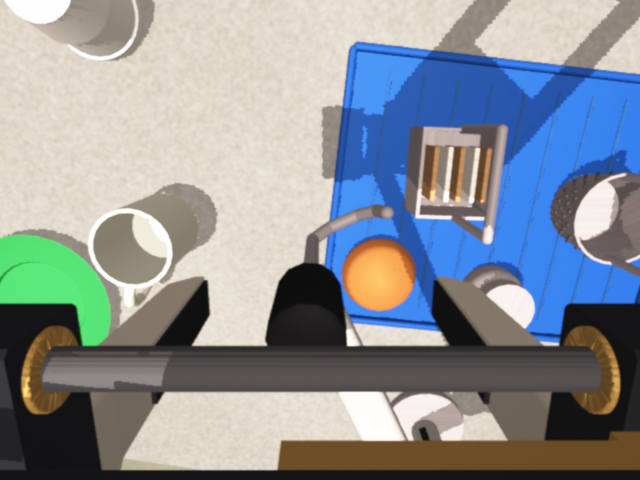

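The knob now sits between the fingers at (307,305), so I'll close on it.

```bash
python3 -m pendant '[{"delta_pos":[0,-0.004,0],"spin":0},{"delta_pos":[0,-0.004,0],"spin":0},{"delta_pos":[0,-0.004,0],"spin":0},{"delta_pos":[0,-0.004,0],"spin":0},{"delta_pos":[0,-0.004,0],"spin":0},{"delta_pos":[0,-0.004,0],"spin":0}]' 1 35
python3 st.py .568 -.272 .2985 100
```

```text
t: 4.6
tool_pos: [0.5689, -0.2728, 0.3009]
orientation: [-0.282, 3.126, -0.001]
force: [0.5, -0.0, 0.1]
opening: 0.0491
t 4.6 pos [ 0.5689 -0.2728  0.3009] jaw 100.3 tilt -1.0 F [ 0.5 -0.   0.1] open 0.0491 q6 -2.28
delta [0.0008 0.0009 0.0024] spin 0.005
```

```bash
python3 -m pendant '[{"delta_pos":[0,0,0.002],"spin":0},{"delta_pos":[0,0,0.002],"spin":0},{"delta_pos":[0,0,0.002],"spin":0},{"delta_pos":[0,0,0.002],"spin":0},{"delta_pos":[0,0,0.002],"spin":0},{"delta_pos":[0,0,0.002],"spin":0}]'
python3 st.py .568 -.272 .2985 100
```

```text
t: 5.2
tool_pos: [0.5689, -0.2726, 0.2986]
orientation: [-0.282, 3.127, -0.0]
force: [0.7, -0.7, -1.9]
opening: 0.0274
t 5.2 pos [ 0.5689 -0.2726  0.2986] jaw 100.3 tilt -1.0 F [ 0.7 -0.7 -1.9] open 0.0274 q6 -2.28
delta [0.0007 0.0008 0.0001] spin 0.005
```

```bash
cat > arc.py <<'E'
from h import *
import sys
px,py,r,a1,n,dz,fol=map(float,sys.argv[1:8])
s=robot.read_state(); M=Ro.from_rotvec(s["orientation"]).as_matrix(); p=np.array(s["tool_pos"])
post=np.array([px,py]); d=post-p[:2]; a0=np.degrees(np.arctan2(d[1],d[0]))
print("t",round(s["t"],2),p.round(4),"r now",np.hypot(*d).round(4),"a0",a0.round(2),"F",np.round(s["force"],1))
for i in range(1,int(n)+1):
    a=np.radians(a0+(a1-a0)*i/n)
    k=post-r*np.array([np.cos(a),np.sin(a)])
    w=np.array([*k,p[2]+dz*i/n])
    print((M.T@(w-p)).round(3).tolist(),round(-fol*(a-np.radians(a0)),3))
E
python3 arc.py .833 -.093 .32 15 8 0 1
```

```text
t 5.2 [ 0.5689 -0.2726  0.2986] r now 0.3194 a0 34.22 F [ 0.7 -0.7 -1.9]
[0.006, 0.012, -0.0] 0.042
[0.01, 0.025, -0.0] 0.084
[0.014, 0.038, -0.0] 0.126
[0.018, 0.05, -0.0] 0.168
[0.021, 0.064, -0.0] 0.21
[0.024, 0.077, -0.0] 0.252
[0.026, 0.09, -0.0] 0.294
[0.027, 0.103, -0.0] 0.335
```

```bash
python3 -m pendant '[{"delta_pos":[0.006,0.012,0],"spin":0.042},{"delta_pos":[0.010,0.025,0],"spin":0.084},{"delta_pos":[0.014,0.038,0],"spin":0.126},{"delta_pos":[0.018,0.050,0],"spin":0.168},{"delta_pos":[0.021,0.064,0],"spin":0.21},{"delta_pos":[0.024,0.077,0],"spin":0.252},{"delta_pos":[0.026,0.090,0],"spin":0.294},{"delta_pos":[0.027,0.103,0],"spin":0.335},{"delta_pos":[0.027,0.103,0],"spin":0.335}]'
python3 arc.py .833 -.093 .32 -5 9 0 1
```

```text
t: 6.1
tool_pos: [0.5232, -0.1752, 0.2986]
orientation: [0.243, 3.131, 0.0]
force: [-4.0, 0.2, -1.0]
opening: 0.0274
t 6.1 [ 0.5232 -0.1752  0.2986] r now 0.3206 a0 14.86 F [-4.   0.2 -1. ]
[0.004, 0.012, -0.0] 0.039
[0.009, 0.023, -0.0] 0.077
[0.012, 0.035, -0.0] 0.116
[0.016, 0.047, -0.0] 0.154
[0.019, 0.059, -0.0] 0.193
[0.021, 0.071, -0.0] 0.231
[0.023, 0.083, -0.0] 0.27
[0.025, 0.095, -0.0] 0.308
[0.026, 0.107, -0.0] 0.347
```

```bash
python3 -m pendant '[{"delta_pos":[0.004,0.012,0],"spin":0.04},{"delta_pos":[0.009,0.023,0],"spin":0.077},{"delta_pos":[0.012,0.035,0],"spin":0.116},{"delta_pos":[0.016,0.047,0],"spin":0.154},{"delta_pos":[0.019,0.059,0],"spin":0.193},{"delta_pos":[0.021,0.071,0],"spin":0.231},{"delta_pos":[0.023,0.083,0],"spin":0.27},{"delta_pos":[0.025,0.095,0],"spin":0.308},{"delta_pos":[0.026,0.107,0],"spin":0.347},{"delta_pos":[0.026,0.107,0],"spin":0.347}]'
python3 st.py 0.5146 -.065 .2986 61
python3 - <<'E'
from h import *
for c in ("scene","top","wrist"): look(c,c+"5",("hook","knob","basket","caddy"))
E
```

```text
t: 7.1
tool_pos: [0.5127, -0.0646, 0.2986]
orientation: [-0.78, -3.041, -0.0]
force: [-10.8, -0.4, 2.0]
opening: 0.0275
t 7.1 pos [ 0.5127 -0.0646  0.2986] jaw 61.2 tilt -1.0 F [-10.8  -0.4   2. ] open 0.0275 q6 -1.29
delta [-0.0018  0.0006 -0.    ] spin 0.004
scene hook 0.85 [ 0.5142 -0.0421  0.2001] [273. 211.]
scene basket 0.69 [0.5344 0.0202 0.0039] [295. 299.]
scene caddy 0.56 [ 0.5171 -0.1449  0.0037] [248. 239.]
top hook 0.85 [ 0.5167 -0.0417  0.1967] [393. 229.]
top basket 0.93 [0.5334 0.022  0.0058] [348. 243.]
wrist hook 0.92 [ 0.5086 -0.0429  0.196 ] [347. 215.]
wrist knob 0.91 [ 0.5114 -0.0634  0.314 ] [322. 308.]
wrist basket 0.76 [0.5366 0.0196 0.0076] [401. 175.]
wrist caddy 0.87 [ 0.5174 -0.1456  0.0073] [258. 232.]
```

View pics/wrist5.png

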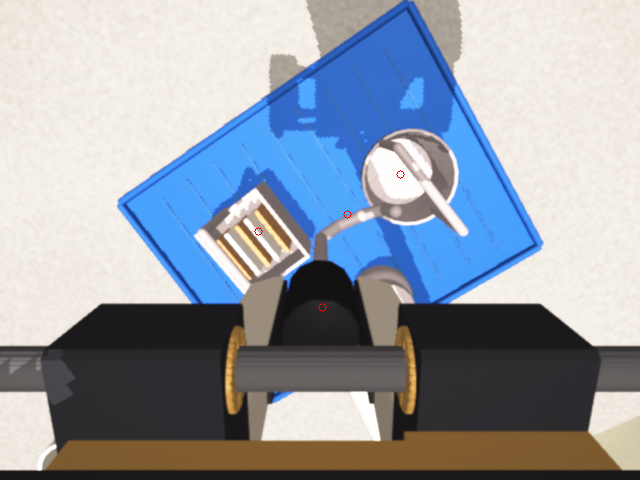

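View pics/scene5.png

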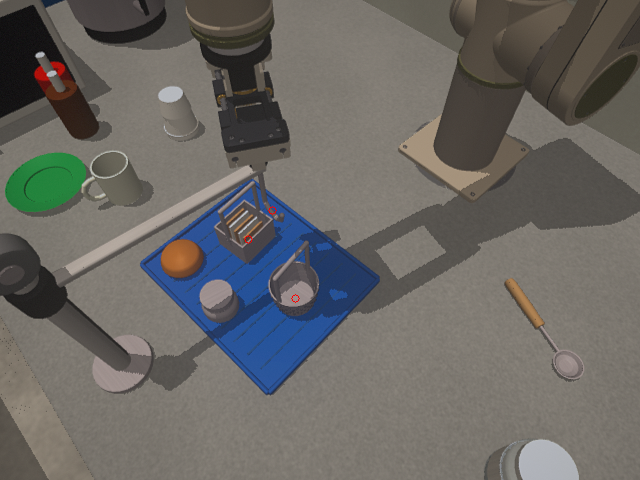

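```bash
python3 - <<'E'
import numpy as np
from scipy.optimize import least_squares
P=np.array([[.5689,-.2726],[.5232,-.1752],[.5127,-.0646]])
s=least_squares(lambda c:np.hypot(*(P-c).T)-.32,[.833,-.093]); print(s.x,s.fun)
c=s.x; e=c-P[2]; print(np.degrees(np.arctan2(e[1],e[0])))
for a in (-5,-16,-17): 
    t=np.radians(a); ex=np.array([np.cos(t),np.sin(t)]);ey=np.array([-ex[1],ex[0]]); k=c-.32*ex; print(a,k,k+.022*ey)
E
```

```text
[ 0.83167687 -0.09000793] [-1.32034278e-05  2.44847645e-05 -1.27985337e-05]
-4.554248342229744
-5 [ 0.51289457 -0.06211809] [ 0.514812   -0.04020181]
-16 [ 0.52407313 -0.00180398] [0.53013715 0.01934378]
-17 [0.52565935 0.00355102] [0.53209153 0.02458972]
```

```bash
python3 -m pendant '[{"delta_pos":[0,0,0.008],"spin":0},{"delta_pos":[0,0,0.019],"spin":0},{"delta_pos":[0,0,0.030],"spin":0},{"delta_pos":[0,0,0.041],"spin":0},{"delta_pos":[0,0,0.052],"spin":0},{"delta_pos":[0,0,0.063],"spin":0},{"delta_pos":[0,0,0.074],"spin":0},{"delta_pos":[0,0,0.085],"spin":0},{"delta_pos":[0,0,0.095],"spin":0},{"delta_pos":[0,0,0.095],"spin":0}]' - 45
python3 st.py 0.5127 -.0646 .2036 61
python3 - <<'E'
from h import *
for c in ("scene","top","wrist"): look(c,c+"6",("hook","knob","basket","caddy"))
E
```

```text
t: 8.85
tool_pos: [0.5125, -0.0664, 0.2037]
orientation: [-0.778, -3.042, 0.001]
force: [-4.4, -0.0, 6.5]
opening: 0.0275
t 8.85 pos [ 0.5125 -0.0664  0.2037] jaw 61.3 tilt -1.0 F [-4.4 -0.   6.5] open 0.0275 q6 -1.3
delta [0.0007 0.0016 0.0001] spin 0.005
scene hook 0.98 [ 0.5168 -0.0425  0.1053] [276. 244.]
scene basket 0.94 [0.5349 0.0214 0.0031] [296. 300.]
scene basket 0.74 [ 0.5182 -0.146   0.0039] [247. 239.]
scene caddy 0.57 [ 0.5205 -0.1443  0.0041] [247. 240.]
top hook 0.67 [ 0.5138 -0.0428  0.1032] [387. 242.]
top basket 0.84 [0.5358 0.0227 0.0047] [348. 242.]
top basket 0.19 [ 0.5173 -0.1448  0.0066] [432. 249.]
top caddy 0.95 [ 0.5166 -0.1458  0.0032] [432. 249.]
wrist hook 0.62 [ 0.5082 -0.0436  0.105 ] [347. 215.]
wrist knob 0.63 [ 0.5115 -0.0644  0.22  ] [322. 308.]
wrist basket 0.63 [0.5339 0.0198 0.0099] [421. 184.]
wrist caddy 0.59 [ 0.5174 -0.1442  0.0047] [246. 255.]
```

View pics/wrist6.png

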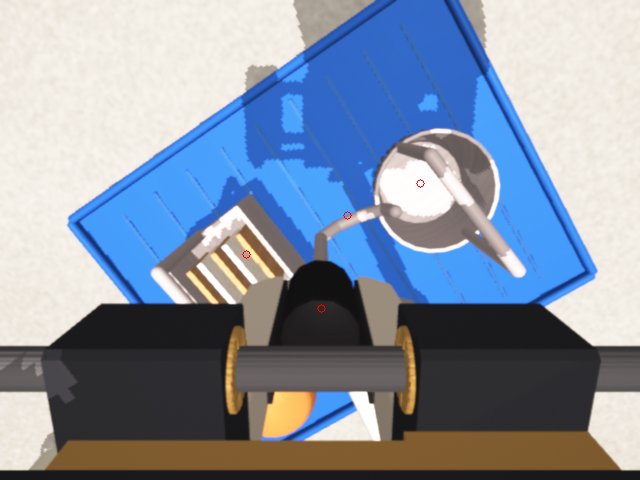

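View pics/scene6.png

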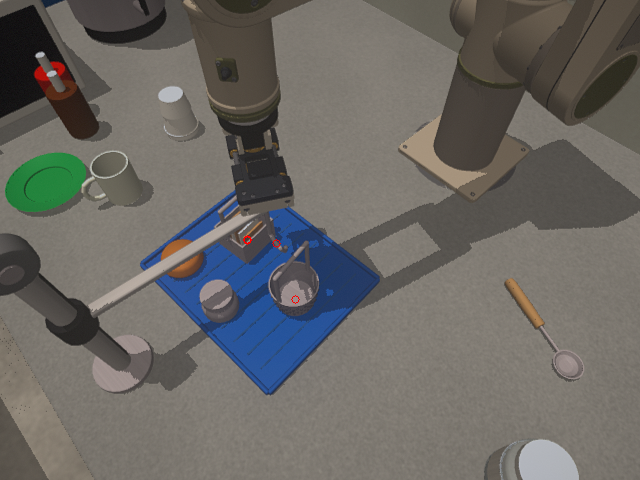

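Hook seat is at z≈0.105 with its tip between the caddy and the bar, and the basket is undisturbed. Next I'll swing the hook under the bar.

```bash
python3 arc.py .8317 -.090 .32 -16 7 0 0.7
```

```text
t 9.6 [ 0.5125 -0.0663  0.2049] r now 0.3201 a0 -4.24 F [-6.8 -0.   8.4]
[0.004, 0.009, -0.0] 0.021
[0.007, 0.017, -0.0] 0.041
[0.01, 0.026, -0.0] 0.062
[0.013, 0.035, -0.0] 0.082
[0.016, 0.044, -0.0] 0.103
[0.019, 0.053, -0.0] 0.123
[0.021, 0.062, -0.0] 0.144
```

```bash
python3 -m pendant '[{"delta_pos":[0.004,0.009,0.001],"spin":0.02},{"delta_pos":[0.007,0.017,0.002],"spin":0.041},{"delta_pos":[0.010,0.026,0.002],"spin":0.062},{"delta_pos":[0.013,0.035,0.002],"spin":0.082},{"delta_pos":[0.016,0.044,0.002],"spin":0.103},{"delta_pos":[0.019,0.053,0.002],"spin":0.123},{"delta_pos":[0.021,0.062,0.002],"spin":0.144},{"delta_pos":[0.021,0.062,0.002],"spin":0.144}]'
python3 arc.py .8317 -.090 .32 -16 1 0 0.7
python3 - <<'E'
from h import *
for c in ("scene","top","wrist"): look(c,c+"7",("hook","basket","caddy"))
p=cv2.imread("pics/scene7.png"); cv2.imwrite("pics/s7c.png",cv2.resize(p[190:340,200:360],None,fx=4,fy=4,interpolation=2))
p=cv2.imread("pics/wrist7.png"); cv2.imwrite("pics/w7c.png",cv2.resize(p[100:330,240:520],None,fx=2.5,fy=2.5,interpolation=2))
E
```

```text
t: 10.4
tool_pos: [0.5251, -0.0015, 0.2046]
orientation: [0.994, 2.979, 0.0]
force: [-3.3, 0.4, 8.2]
opening: 0.0274
t 10.4 [ 0.5251 -0.0015  0.2046] r now 0.3191 a0 -16.1 F [-3.3  0.4  8.2]
[0.001, -0.001, -0.0] -0.001
scene hook 0.92 [0.5337 0.0209 0.1043] [293. 273.]
scene basket 0.81 [0.537  0.0185 0.0044] [294. 299.]
scene caddy 0.82 [ 0.5212 -0.1453  0.0024] [247. 241.]
scene caddy 0.58 [0.5332 0.0218 0.005 ] [296. 299.]
top hook 0.64 [0.531  0.021  0.1008] [351. 234.]
top hook 0.23 [ 0.5158 -0.1428  0.0024] [430. 250.]
top basket 0.77 [0.5332 0.0251 0.0069] [347. 243.]
top caddy 0.87 [ 0.5183 -0.1456  0.0042] [432. 249.]
wrist hook 0.62 [0.5288 0.0202 0.1037] [351. 221.]
wrist basket 0.82 [0.535  0.0195 0.0066] [347. 203.]
wrist caddy 0.89 [ 0.5174 -0.146   0.0057] [189. 295.]
```

View pics/w7c.png

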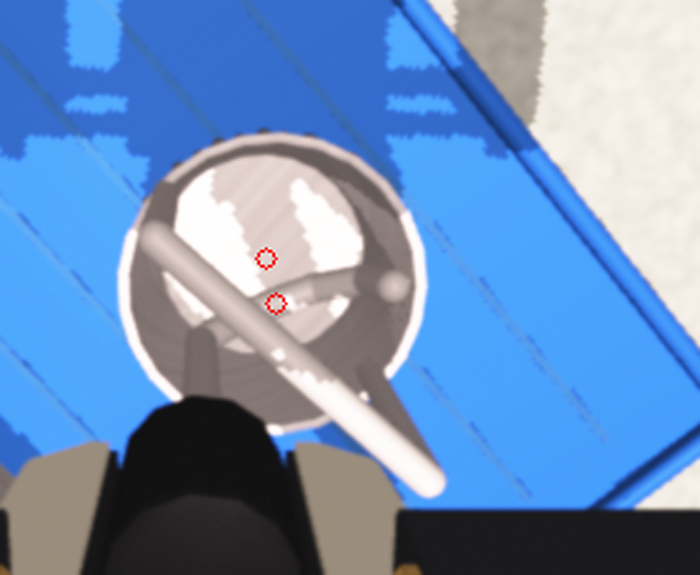

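View pics/s7c.png

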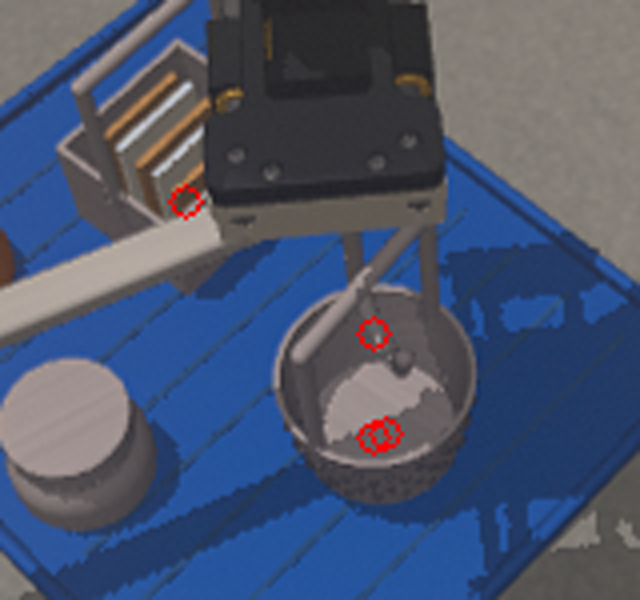

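In the wrist crop the hook passes below the bar near its middle, with the tip beyond it. I'll raise slowly while still holding the knob.

```bash
python3 -m pendant '[{"delta_pos":[0,0,-0.008],"spin":0},{"delta_pos":[0,0,-0.016],"spin":0},{"delta_pos":[0,0,-0.022],"spin":0},{"delta_pos":[0,0,-0.027],"spin":0},{"delta_pos":[0,0,-0.031],"spin":0},{"delta_pos":[0,0,-0.035],"spin":0},{"delta_pos":[0,0,-0.040],"spin":0},{"delta_pos":[0,0,-0.045],"spin":0},{"delta_pos":[0,0,-0.050],"spin":0},{"delta_pos":[0,0,-0.055],"spin":0}]'
python3 - <<'E'
from h import *
for c in ("scene","wrist"): look(c,c+"8",("hook","basket"))
E
python3 st.py 0.525 -.0015 .2986 50
```

```text
t: 12.0
tool_pos: [0.5249, -0.0023, 0.2602]
orientation: [0.994, 2.979, 0.0]
force: [-3.3, 0.3, 2.7]
opening: 0.0273
scene basket 0.78 [0.5258 0.0185 0.0248] [298. 291.]
wrist hook 0.86 [0.5276 0.0224 0.1601] [353. 218.]
wrist basket 0.78 [0.5268 0.0183 0.0215] [338. 189.]
t 12.3 pos [ 0.5249 -0.0022  0.2601] jaw 53.1 tilt -1.0 F [-4.7  1.   3.9] open 0.0273 q6 -1.03
delta [ 0.0003  0.0007 -0.0385] spin 0.054
```

View pics/wrist8.png

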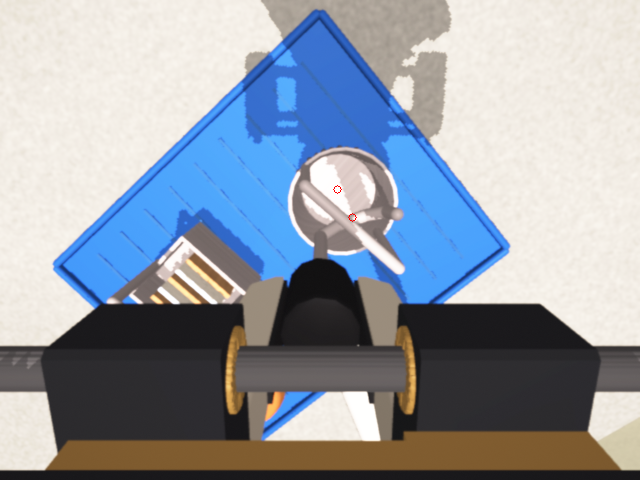

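The basket hangs in the hook with its underside at about 0.022 m, so I'll carry on up.

```bash
python3 -m pendant '[{"delta_pos":[0,0,-0.005],"spin":0},{"delta_pos":[0,0,-0.010],"spin":0},{"delta_pos":[0,0,-0.015],"spin":0},{"delta_pos":[0,0,-0.020],"spin":0},{"delta_pos":[0,0,-0.025],"spin":0},{"delta_pos":[0,0,-0.029],"spin":0},{"delta_pos":[0,0,-0.033],"spin":0},{"delta_pos":[0,0,-0.036],"spin":0},{"delta_pos":[0,0,-0.038],"spin":0},{"delta_pos":[0,0,-0.038],"spin":0}]'
python3 - <<'E'
from h import *
for c in ("scene","wrist"): look(c,c+"9",("hook","basket"))
E
python3 arc.py .8317 -.090 .32 -16 1 0 0
```

```text
t: 13.3
tool_pos: [0.5249, -0.0022, 0.2983]
orientation: [0.994, 2.979, 0.0]
force: [-3.3, -0.5, 2.7]
opening: 0.0273
scene hook 0.63 [0.5311 0.0201 0.2003] [291. 241.]
scene basket 0.98 [0.5314 0.0251 0.0584] [297. 287.]
wrist hook 0.86 [0.5282 0.0211 0.1947] [351. 219.]
wrist basket 0.89 [0.5284 0.0166 0.0621] [337. 192.]
t 13.6 [ 0.5249 -0.0022  0.2981] r now 0.3191 a0 -15.96 F [-4.3  0.5  2.2]
[0.001, -0.0, -0.0] 0.0
```

View pics/scene9.png

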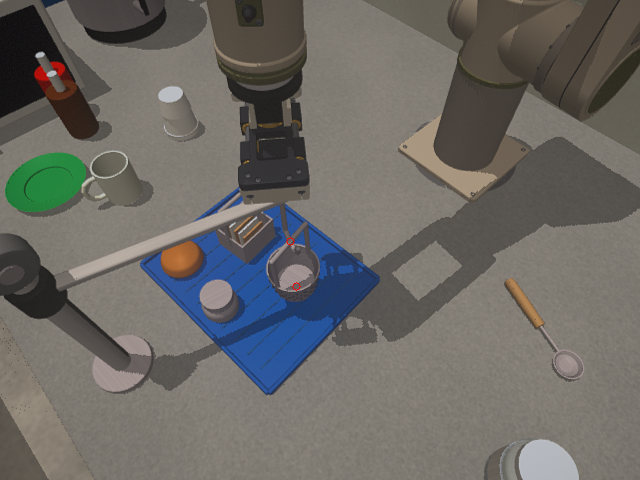

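```bash
H='x'; python3 -m pendant '[{"delta_pos":[0,0,0],"spin":0},{"delta_pos":[0,0,0],"spin":0},{"delta_pos":[0,0,0],"spin":0},{"delta_pos":[0,0,0],"spin":0},{"delta_pos":[0,0,0],"spin":0},{"delta_pos":[0,0,0],"spin":0},{"delta_pos":[0,0,0],"spin":0},{"delta_pos":[0,0,0],"spin":0},{"delta_pos":[0,0,0],"spin":0},{"delta_pos":[0,0,0],"spin":0}]'
python3 -m pendant '[{"delta_pos":[0,0,0],"spin":0},{"delta_pos":[0,0,0],"spin":0},{"delta_pos":[0,0,0],"spin":0},{"delta_pos":[0,0,0],"spin":0},{"delta_pos":[0,0,0],"spin":0},{"delta_pos":[0,0,0],"spin":0},{"delta_pos":[0,0,0],"spin":0},{"delta_pos":[0,0,0],"spin":0},{"delta_pos":[0,0,0],"spin":0},{"delta_pos":[0,0,0],"spin":0}]' -1
python3 - <<'E'
from h import *
for c in ("wrist",): look(c,c+"10",("hook","basket","knob"))
E
python3 st.py 0.525 -.0015 .42 50
```

```text
t: 14.6
tool_pos: [0.5249, -0.0022, 0.2981]
orientation: [0.994, 2.979, 0.0]
force: [-3.4, -0.5, 2.1]
opening: 0.0272
t: 15.6
tool_pos: [0.5249, -0.0022, 0.2981]
orientation: [0.994, 2.979, 0.0]
force: [-0.5, 0.8, 0.2]
opening: 0.0927
wrist hook 0.66 [0.5291 0.0226 0.1941] [354. 218.]
wrist basket 0.76 [0.531  0.0195 0.0611] [342. 193.]
wrist knob 0.67 [0.5219 0.0009 0.3122] [321. 302.]
t 15.8 pos [ 0.5249 -0.0022  0.2981] jaw 53.1 tilt -1.0 F [ 0.3 -0.  -0.9] open 0.0929 q6 -1.03
delta [ 0.0002  0.0007 -0.1219] spin 0.054
```

View pics/wrist10.png

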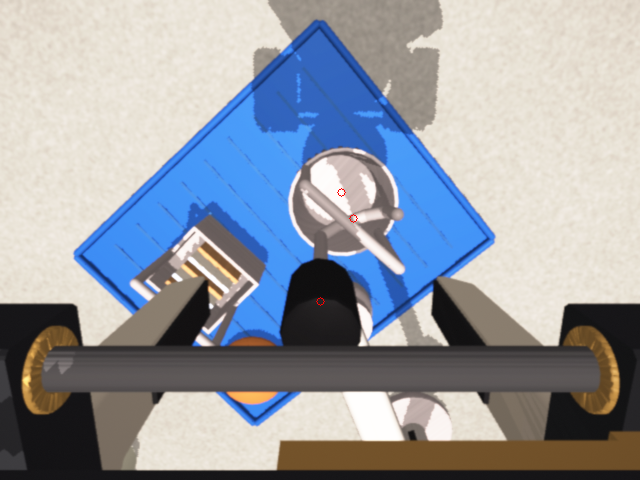

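The fingers are clear of the knob on both sides, so I'll lift straight up.

```bash
python3 -m pendant '[{"delta_pos":[0,0,-0.010],"spin":0},{"delta_pos":[0,0,-0.025],"spin":0},{"delta_pos":[0,0,-0.040],"spin":0},{"delta_pos":[0,0,-0.060],"spin":0},{"delta_pos":[0,0,-0.080],"spin":0},{"delta_pos":[0,0,-0.10],"spin":0},{"delta_pos":[0,0,-0.12],"spin":0},{"delta_pos":[0,0,-0.12],"spin":0},{"delta_pos":[0,0,-0.12],"spin":0},{"delta_pos":[0,0,-0.12],"spin":0}]'
python3 -m pendant '[{"delta_pos":[0,0,0],"spin":0},{"delta_pos":[0,0,0],"spin":0},{"delta_pos":[0,0,0],"spin":0},{"delta_pos":[0,0,0],"spin":0},{"delta_pos":[0,0,0],"spin":0},{"delta_pos":[0,0,0],"spin":0},{"delta_pos":[0,0,0],"spin":0},{"delta_pos":[0,0,0],"spin":0},{"delta_pos":[0,0,0],"spin":0},{"delta_pos":[0,0,0],"spin":0}]'
python3 - <<'E'
from h import *
for i in range(2):
  for c in ("wrist","scene","top"): look(c,c+"11_%d"%i,("hook","basket","caddy"))
p=cv2.imread("pics/scene11_1.png"); cv2.imwrite("pics/s11c.png",cv2.resize(p[170:340,180:360],None,fx=3.3,fy=3.3,interpolation=2))
E
python3 st.py 0.525 -.0015 .42 50
```

```text
t: 16.8
tool_pos: [0.5245, -0.0022, 0.4172]
orientation: [0.994, 2.98, -0.0]
force: [0.2, -0.7, 0.1]
opening: 0.0931
t: 17.8
tool_pos: [0.5245, -0.0022, 0.4172]
orientation: [0.994, 2.98, -0.0]
force: [-0.5, 0.2, 0.1]
opening: 0.093
wrist hook 0.72 [0.5246 0.0213 0.1964] [340. 189.]
wrist hook 0.51 [0.5242 0.0018 0.314 ] [324. 232.]
wrist basket 0.87 [0.5334 0.0186 0.0631] [338. 181.]
wrist caddy 0.96 [ 0.5172 -0.146   0.0059] [234. 237.]
scene hook 0.98 [0.5311 0.0217 0.199 ] [291. 243.]
scene basket 0.9 [0.5324 0.02   0.059 ] [295. 285.]
scene caddy 0.77 [ 0.5183 -0.1426  0.0033] [248. 240.]
scene caddy 0.24 [ 0.5239 -0.0028  0.3141] [278. 181.]
top hook 0.62 [0.5315 0.021  0.1986] [353. 221.]
top hook 0.38 [0.5283 0.0213 0.059 ] [350. 240.]
top basket 0.95 [0.5275 0.0208 0.0604] [350. 241.]
top caddy 0.69 [ 0.5176 -0.1442  0.0028] [431. 249.]
wrist hook 0.81 [0.5265 0.0213 0.1957] [341. 191.]
wrist basket 0.77 [0.5269 0.0178 0.0627] [334. 177.]
wrist caddy 0.64 [ 0.52   -0.1452  0.0046] [236. 238.]
scene hook 0.7 [ 0.525  -0.0009  0.3108] [279. 184.]
scene hook 0.57 [0.5324 0.0223 0.1997] [291. 243.]
scene basket 0.95 [0.5306 0.0172 0.0588] [294. 283.]
scene caddy 0.86 [ 0.519  -0.1421  0.0026] [248. 241.]
top hook 0.72 [0.5287 0.0204 0.1971] [354. 223.]
top basket 0.71 [0.5245 0.0209 0.0611] [350. 242.]
top caddy 0.92 [ 0.52   -0.1482  0.0041] [433. 248.]
t 19.0 pos [ 0.5245 -0.0022  0.4172] jaw 53.1 tilt -1.0 F [ 0.2 -0.3 -0.8] open 0.0929 q6 -1.03
delta [ 0.      0.0008 -0.0028] spin 0.054
```

View pics/s11c.png

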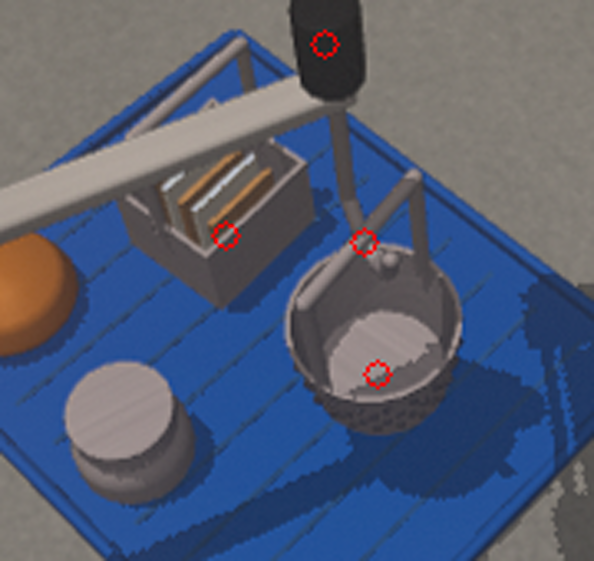

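View pics/wrist11_1.png

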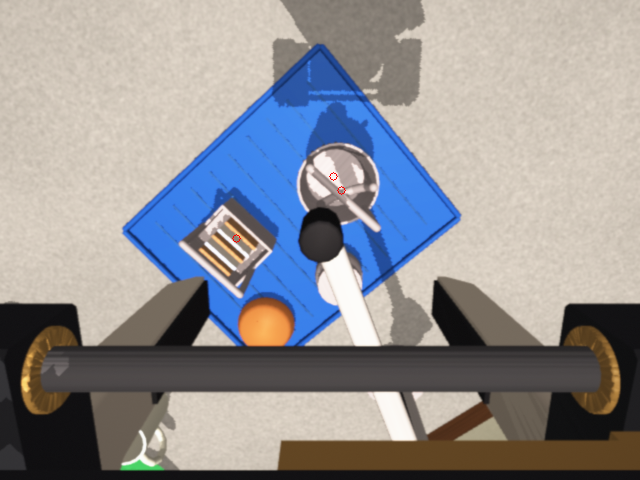

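The basket hangs free at z≈0.060 with its shadow detached on the tray. One check that it's still, then I'll hand in.

```bash
python3 -m pendant '[{"delta_pos":[0,0,0],"spin":0},{"delta_pos":[0,0,0],"spin":0},{"delta_pos":[0,0,0],"spin":0},{"delta_pos":[0,0,0],"spin":0},{"delta_pos":[0,0,0],"spin":0},{"delta_pos":[0,0,0],"spin":0},{"delta_pos":[0,0,0],"spin":0},{"delta_pos":[0,0,0],"spin":0},{"delta_pos":[0,0,0],"spin":0},{"delta_pos":[0,0,0],"spin":0}]' >/dev/null
python3 - <<'E'
from h import *
f=[]
for i in range(16):
    p=robot.read_camera("scene"); f.append(cv2.cvtColor(p["color"],cv2.COLOR_BGR2GRAY)[248:310,262:325].astype(np.float32))
print([tuple(np.round(cv2.phaseCorrelate(f[0],g)[0],2)) for g in f[1:]])
s=robot.read_state(); print(s["t"],np.round(s["force"],1))
E
```

```text
[(np.float64(-0.0), np.float64(0.01)), (np.float64(-0.0), np.float64(0.0)), (np.float64(-0.0), np.float64(-0.0)), (np.float64(-0.01), np.float64(0.01)), (np.float64(-0.01), np.float64(0.02)), (np.float64(-0.02), np.float64(0.01)), (np.float64(0.01), np.float64(0.01)), (np.float64(-0.01), np.float64(0.0)), (np.float64(-0.02), np.float64(0.01)), (np.float64(0.01), np.float64(0.02)), (np.float64(0.01), np.float64(-0.0)), (np.float64(-0.0), np.float64(0.0)), (np.float64(-0.01), np.float64(-0.02)), (np.float64(0.04), np.float64(-0.02)), (np.float64(-0.0), np.float64(0.0))]
20.8 [ 0.2 -0.8 -0.2]
```

```bash
python3 -c "
from plant import robot
print(robot.close_job())"
```

```text
the job is handed in; nothing more can be done
None
```

The round basket now hangs in the bend of the hook, and I handed the job in at about 21 s of the 48 s allowed; no verdict is reported. I gripped the knob and swung the hook over the caddy. Between the caddy and the basket I pulled the hook down to a seat height of about 0.105 m. I then swung it under the basket's bar, let it rise while still holding the knob, opened the gripper and lifted clear.

Last checks:
- **Hook:** the seat is at about 0.198 m, back up at its rest height.
- **Basket:** its underside is at about 0.060 m, 0.137 m below the seat, and within a few mm of it sideways. It looks upright in the pictures, though I did not measure its tilt.
- **Stillness:** the basket shifted by less than 0.05 pixel over 0.8 s of scene pictures.
- **Caddy:** it is within about 4 mm of where it started, which is the networks' noise.
- **Robot:** the gripper is open, about 8 cm above the knob, and the tool force is near zero.

No check failed. A few low-score network reports confused the hook with the knob or a basket, and I dropped them after looking at the pictures. The first estimate of the post's position was about 3 mm off, which caused a sideways force of about 11 N until I corrected it from the arm's measured path.

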